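Count to the third gap and push the fish tin in

TASK

Set one fingertip (best with the fingers closed) on the white strip over the gap next to the rack's red end and run it along the top rail, staying on the rail over the divider heads, past the second gap and onto the strip over the third, and go no further. Then push the yellow tin along the counter, without lifting it, lengthwise into that third gap until it is fully home against the back stop, leave it there and move clear. Leave the other tins, the cans, the jar and the tape roll where they are.

Things in the scene. Friction and masses are not known exactly. Their poses are not given: they have to be found in the camera images.
- rack: dark steel divider rack fixed on the counter, open to the robot. Origin: centre of its footprint; x points into the gaps, y left along the rail, z up. Seven dividers 6 mm thick, 44 high, at y = 0, +-62, +-124, +-186 mm, from x = -33 to +44 mm, make six gaps 56 mm wide with the counter as floor. Home against the back stop (face at x = +44), a tin's centre is at x = +2 mm and it sticks out 7 mm in front
- heads: the rack's seven round divider heads in its top rail, over the dividers, between the white strips: rounded bumps 10 mm wide, tops at 49.5 mm, 1.5 mm above the strips, felt by a fingertip sliding along. The rail lies over the gaps at rack x = 0 to 20 mm, underside 37 mm high (heads hang to 29.5 mm; tins pass below). Origin and axes as the rack's
- tag1: white strip let into the top rail over gap 1 from the left (+y); 20 deep (rack x) x 54 long (rack y) x 10 high mm; origin at the centre of its underside, 38 mm above the counter, so its top is at 48 mm; axes as the rack's
- tag2: white strip let into the top rail over gap 2 from the left (+y); 20 deep (rack x) x 54 long (rack y) x 10 high mm; origin at the centre of its underside, 38 mm above the counter, so its top is at 48 mm; axes as the rack's
- tag3: white strip let into the top rail over gap 3 from the left (+y); 20 deep (rack x) x 54 long (rack y) x 10 high mm; origin at the centre of its underside, 38 mm above the counter, so its top is at 48 mm; axes as the rack's
- tag4: white strip let into the top rail over gap 4 from the left (+y); 20 deep (rack x) x 54 long (rack y) x 10 high mm; origin at the centre of its underside, 38 mm above the counter, so its top is at 48 mm; axes as the rack's
- tag5: white strip let into the top rail over gap 5 from the left (+y); 20 deep (rack x) x 54 long (rack y) x 10 high mm; origin at the centre of its underside, 38 mm above the counter, so its top is at 48 mm; axes as the rack's
- tag6: white strip let into the top rail over gap 6 from the left (+y); 20 deep (rack x) x 54 long (rack y) x 10 high mm; origin at the centre of its underside, 38 mm above the counter, so its top is at 48 mm; axes as the rack's
- red_end: red end block of the rack, 50 x 22 x 54 mm high, at one end of the rail (left or right end, varies; rack x = 10 mm, y = +201 or -201 mm): the counting starts at this end. Origin at the centre of its underside
- grey_end: grey end block, the same size, at the other end of the rack
- tin: the yellow flat fish tin that is to be pushed in, lying loose on the counter in front of the rack: 84 mm long (its x), 46 mm wide (its y), 24 mm high, 0.10 to 0.21 kg. Origin at the centre of its underside. Its long axis points roughly into the rack
- tin_a: flat tin like the yellow one (84 x 46 x 24 mm), green, lying in gap 1 from the left; origin at the centre of its underside; leave alone
- tin_b: flat tin like the yellow one (84 x 46 x 24 mm), red, lying in gap 5 from the left; origin at the centre of its underside; leave alone
- tin_c: flat tin like the yellow one (84 x 46 x 24 mm), green, lying in gap 6 from the left; origin at the centre of its underside; leave alone
- can_red: standing can with red label, 66 mm across, 100 mm high; origin at the centre of its underside; leave alone
- can_green: standing can with green label, 66 mm across, 100 mm high; origin at the centre of its underside; leave alone
- jar: standing jar, 64 mm across, 90 mm high; origin at the centre of its underside; leave alone
- tape: blue tape roll lying flat, 90 mm across, 24 mm high; origin at the centre of its underside; leave alone
Things that resemble listed ones, but are neither listed nor needed, are in the scene too. What is shaped like the tin but purple or turquoise is not meant.

How it is judged:
On the way, in this order (a step that is already met when the one before it is completed fails the run):
1. a fingertip rests on the strip over the first gap from the red end (((y of red_end in the frame of rack above 0 m and contact force between the fingers and tag1 above 0.2 N and not (contact force between the fingers and heads above 0.2 N)) or (y of red_end in the frame of rack below 0 m and contact force between the fingers and tag6 above 0.2 N and not (contact force between the fingers and heads above 0.2 N)))), for 0.1 s.
2. the fingertip slides over the next divider head (contact force between the fingers and heads above 0.2 N), for 0.05 s.
3. the fingertip is on the strip over the second gap (((y of red_end in the frame of rack above 0 m and contact force between the fingers and tag2 above 0.2 N and not (contact force between the fingers and heads above 0.2 N)) or (y of red_end in the frame of rack below 0 m and contact force between the fingers and tag5 above 0.2 N and not (contact force between the fingers and heads above 0.2 N)))), for 0.05 s.
4. the fingertip slides over the next divider head (contact force between the fingers and heads above 0.2 N), for 0.05 s.
5. the fingertip is on the strip over the third gap (((y of red_end in the frame of rack above 0 m and contact force between the fingers and tag3 above 0.2 N and not (contact force between the fingers and heads above 0.2 N)) or (y of red_end in the frame of rack below 0 m and contact force between the fingers and tag4 above 0.2 N and not (contact force between the fingers and heads above 0.2 N)))), for 0.05 s.
6. the yellow tin is home in the third gap (((y of red_end in the frame of rack above 0 m and y of tin in the frame of rack between 0.022 and 0.04 m and x of tin in the frame of rack above -0.005 m) or (y of red_end in the frame of rack below 0 m and y of tin in the frame of rack between -0.04 and -0.022 m and x of tin in the frame of rack above -0.005 m))), for 0.2 s.
At the end, for the whole second after the job is handed in: The yellow tin lies flat and at rest on the counter in the third gap from the red end, within 9 mm of the gap's centre line and within 0.2 rad of its direction, within 7 mm of the back stop; the other seven loose things are within 20 mm of where they stood (((y of red_end in the frame of rack above 0 m and y of tin in the frame of rack between 0.022 and 0.04 m and x of tin in the frame of rack above -0.005 m) or (y of red_end in the frame of rack below 0 m and y of tin in the frame of rack between -0.04 and -0.022 m and x of tin in the frame of rack above -0.005 m)) and height (world z) of tin below 0.006 m and angle between tin's own z axis and vertical below 0.1 rad and angle between the x axis of tin and the x axis of rack, either way round below 0.2 rad and linear speed of tin below 0.01 m/s and distance of each of tin_a, tin_b, tin_c, can_red, can_green, jar, tape from where it was at the start of the episode below 0.02 m); the robot touches nothing.
It fails at once if the yellow tin is lifted or tipped (height (world z) of tin above 0.01 m or angle between tin's own z axis and vertical above 0.3 rad).
It fails at once if a finger touches the strip over the fourth gap from the red end ((y of red_end in the frame of rack above 0 m and contact force between the fingers and tag4 above 0.2 N) or (y of red_end in the frame of rack below 0 m and contact force between the fingers and tag3 above 0.2 N)).
It fails at once if another tin, a can, the jar or the tape roll is pushed more than 20 mm away (distance of any of tin_a, tin_b, tin_c, can_red, can_green, jar, tape from where it was at the start of the episode above 0.02 m).
It also fails if it takes over 69 s, if anything falls off the work surface, if the arm or the gripper's body presses on something with over 40 N, if the wrist force passes 120 N, or if a joint passes its speed limit or range.

ROBOT

A 7-joint arm with a two-finger parallel gripper is mounted at the origin on the work surface. World frame = base frame: x ahead of the robot, y to its left, z up, the work surface at z = 0. Lengths are in m, angles in rad, forces in N, time in s.
With the tool pointing down it reaches from about 0.425 to 0.875 m from the base axis. Payload 9.9 kg.
Tool frame: the origin (TCP) lies at the very end of the fingers, on their centre line; the grasp point (between the pads) lies 19 mm behind it; z points along the fingers, y is the direction in which the jaws open and shut (so a half turn about z gives the same grasp; the last joint's range is limited). The gripper opens to 85 mm and grips with 20 to 120 N. Pads are 22 mm wide; open, the fingers measure 114 mm over their backs; the gripper's body (76 mm by 85 mm) begins 54 mm behind the grasp point. The pads swing forward as they close: fully open they stand 13 mm farther back than shut.
Start: joints at [-1.226, 0.576, 0.025, 1.437, -0.015, 1.129, -0.057], TCP at [0.281, 0.614, 0.231] pointing down, gripper open.
Joint ranges: [-2.76, 2.76], [-0.34, 2.15], [-1.52, 1.57], [0.19, 2.46], [-1.09, 4.23], [0.17, 1.99], [-2.82, 2.82]. Speed limits (rad/s): [2.22, 2.22, 3.01, 3.01, 3.14, 3.14, 3.14].

INTERFACE

Orientations are given as a rotation vector (axis times angle).
In Python, from plant import ctrl, grab_frame, camera_model gives the robot as it stands. The module is installed in compiled form; this text tells all that it offers.
- The arm moves only by the tool carry_out, never from a script. Its argument "plan" is a list that holds one entry, the list of rows, each a list of 6 numbers: the shift along the world's x, y, z in mm, then the turn, a rotation vector about the world's x, y, z in degrees. A call has 1 to 10 rows; each row is the pose to reach, as a shift and turn from the pose commanded when the call began; what a row does not reach only later rows make up. A row lasts 1/12 s, in which the tool goes at most 41.7 mm and 7.16 degrees, less where a joint would pass 70% of its speed; a pose out of reach is approached as far as the arm can. A call with a gripper value outside its range is refused whole. "claw" is the finger opening in mm, from 0 to 85.4, set as the call begins (left out, the last holds). The fingers move at their own pace and stop on an object; "force" is the grip in N (left out, the last holds). Time passes only in rows, so rows that repeat a pose let the fingers close. It gives the time, the measured TCP pose, the force and the opening at its end, in the units of the state.
- ctrl.sense(): the state, without advancing time (a new reading comes with each control period).
- grab_frame(name): name is "side" or "top"; returns the picture (480x640x3 uint8, red, green, blue); there is no depth.
- camera_model(name): a dict with "fov_y" (degrees; the focal length in pixels is half the picture's height over the tangent of half this angle, whatever the lens; pixels are square), "cx", "cy" (the principal point, pixels), "rvec" (rotation vector, rad) and "tvec" (3), from world to camera coordinates, as OpenCV has them. Camera axes: x right, y down, z forward; pixel columns grow to the right and rows downward; lengths in m; the calibration is good to about 2 mm. A picture is of the moment at which its call begins. camera_model takes no time and is no camera call.
- ctrl.job_done(): hands the job in, once; it reports no verdict.
The state is a dict: "time_s": time; "q": joint angles; "joint_vel": joint speeds; "joint_efforts": joint torques, N m; "tcp_pos": TCP position; "tool_rot": TCP orientation; "contact_force": force on the tool from outside, world axes, zero at the start; "wrist_torque": the same for the moment, N m; "grip_width": finger opening in m.
Only numpy, scipy, OpenCV 4.12 (cv2) and the standard library are available. Lean on these libraries where they do the work, as an engineer would, in place of code of your own. Each camera call takes 0.05 s, during which the arm holds its last target.

## Working session

There is one attempt and no reset: what is moved stays moved. The work goes in short steps, Python scripts to look and compute and a tool call to move; the robot and the scene stay as the last step left them, time stands still between calls to the robot, and variables do not carry over. Pictures are saved under pics/ and viewed, and the job is handed in when it is done.

Besides the shell and the picture viewer there is one more tool, called after "Emit:" as name([rows], argument=value, ...), one row to a line, values as JSON. carry_out: Moves the arm, as the interface text tells. Its arguments: {"type":"object","properties":{"plan":{"type":"array"},"claw":{"type":"number"},"force":{"type":"number"}},"required":["plan"]}

```bash
mkdir -p pics
python3 - <<'E'
from plant import ctrl, grab_frame, camera_model
import cv2
for n in("top","side"):
    f=grab_frame(n); cv2.imwrite(f"pics/{n}0.png",f[:,:,::-1]); print(n,camera_model(n))
print(ctrl.sense())
E
```

```text
top {'fov_y': 54.25863087297362, 'cx': 317.41599605792084, 'cy': 236.71534272303188, 'rvec': array([ 1.9535829 , -2.27861546,  0.22849251]), 'tvec': array([0.06874941, 0.52498251, 0.92285089])}
side {'fov_y': 42.16688893776931, 'cx': 316.99454701429346, 'cy': 245.18659086014887, 'rvec': array([ 2.09132251, -0.44481654,  0.28160945]), 'tvec': array([-0.48059515,  0.18054655,  1.39718023])}
{'time_s': 0.1, 'q': array([-1.22580846,  0.5764692 ,  0.02481727,  1.43782031, -0.01502674,
        1.12901294, -0.05649111]), 'joint_vel': array([ 0.00220467, -0.00372467,  0.00234148, -0.00024183,  0.00070303,
       -0.00167464,  0.00140745]), 'joint_efforts': array([ 5.94771118e-03, -7.67301106e+01,  2.25828409e+00, -2.86602366e+01,
        1.59826601e-02,  8.53707839e-03,  4.15506213e-05]), 'tcp_pos': array([0.28044287, 0.61353283, 0.23051528]), 'tool_rot': array([-6.68244368e-01, -3.06940440e+00,  2.35457668e-03]), 'contact_force': array([-0.87616044,  0.02571495,  0.84702346]), 'wrist_torque': array([-0.00434503,  0.00367795, -0.0085419 ]), 'grip_width': 0.08534555421199104}
```

View pics/top0.png

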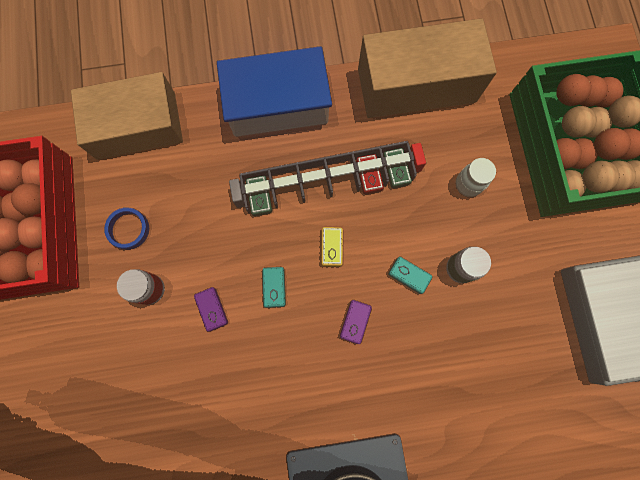

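View pics/side0.png

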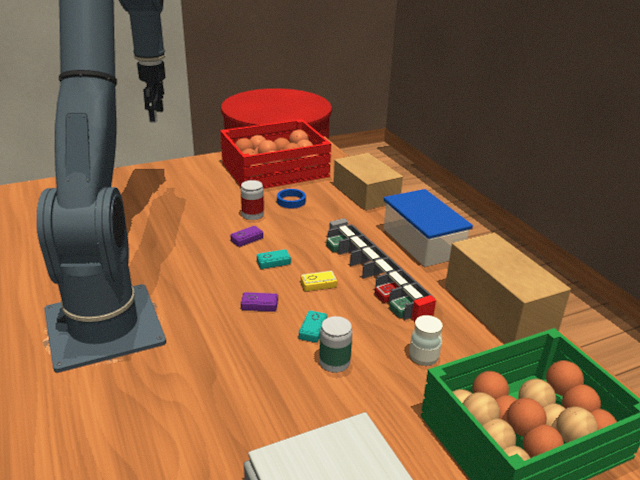

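Top view: the red end is on the right at (418,155) and the grey end at (237,190). The yellow tin is at (332,246). Next I'll enlarge this for accurate pixels.

Run:
```python
import cv2
f=cv2.imread("pics/top0.png")
c=cv2.resize(f[135:280,225:430],None,fx=3.9,fy=3.9,interpolation=cv2.INTER_CUBIC);cv2.imwrite("pics/c0.png",c)
c=cv2.imread("pics/side0.png")
c=cv2.resize(c[210:330,290:450],None,fx=4.9,fy=4.9,interpolation=cv2.INTER_CUBIC);cv2.imwrite("pics/c1.png",c)
```

```text
(no output)
```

View pics/c0.png

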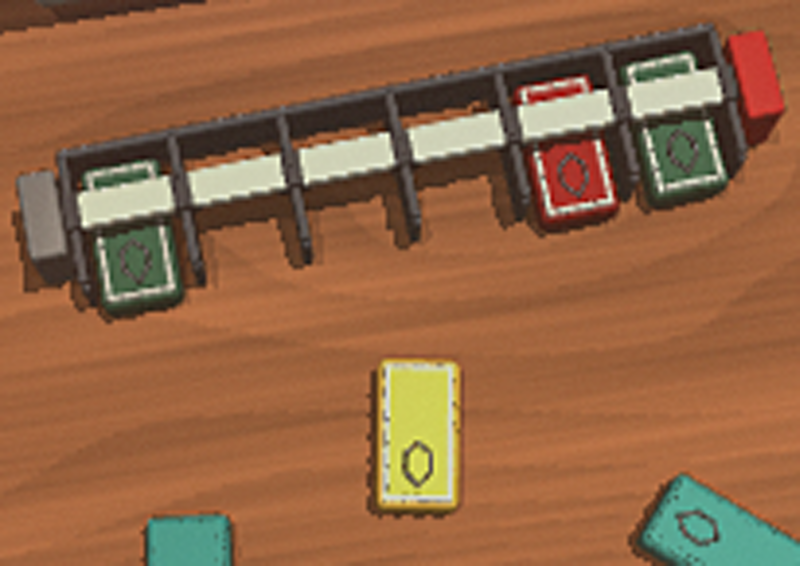

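View pics/c1.png

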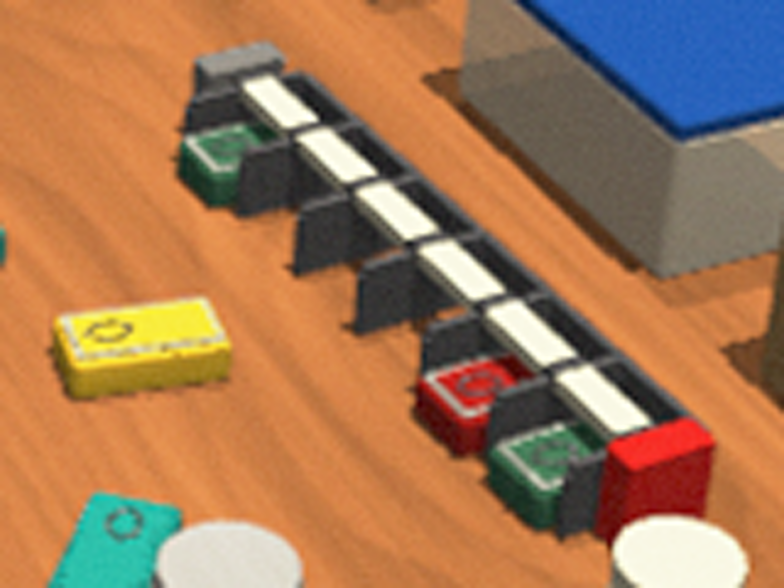

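The crop confirms it: one yellow tin at (332,246), with gaps 5 and 6 occupied by the red and green tins. The third gap from the red end is gap 4, which is empty, at rack y=-31. Next I'll fit the poses.

```bash
cat > h.py <<'E'
import numpy as np, cv2
from scipy.optimize import least_squares
from plant import ctrl, grab_frame, camera_model
def cam(n):
    m=camera_model(n); f=240/np.tan(np.radians(m['fov_y']/2))
    return np.array([[f,0,m['cx']],[0,f,m['cy']],[0,0,1]]),m['rvec'],m['tvec']
def proj(n,P):
    K,r,t=cam(n); return cv2.projectPoints(np.asarray(P,float).reshape(-1,3),r,t,K,None)[0][:,0]
def unproj(n,uv,z):
    K,r,t=cam(n); R=cv2.Rodrigues(r)[0]
    uv=np.atleast_2d(uv).astype(float); d=(np.linalg.inv(K)@np.c_[uv,np.ones(len(uv))].T).T@R
    c=-R.T@t; s=(z-c[2])/d[:,2]; return c+d*s[:,None]
def w(p,P): # pose x,y,yaw
    c,s=np.cos(p[2]),np.sin(p[2]); P=np.asarray(P,float)
    return np.c_[p[0]+c*P[:,0]-s*P[:,1],p[1]+s*P[:,0]+c*P[:,1],P[:,2]]
def blobs(img,lo,hi,box,amin=15):
    hsv=cv2.cvtColor(img,cv2.COLOR_RGB2HSV); m=cv2.inRange(hsv,lo,hi); k=np.zeros_like(m); x0,y0,x1,y1=box; k[y0:y1,x0:x1]=255
    n,l,s,c=cv2.connectedComponentsWithStats(m&k)
    return [(s[i,4],c[i],l==i) for i in range(1,n) if s[i,4]>=amin]
E
python3 - <<'E'
from h import *
im={n:cv2.imread(f"pics/{n}0.png")[:,:,::-1].copy() for n in("top","side")}
W={}
for n,b in(("top",(240,140,415,200)),("side",(330,215,432,305))):
    bl=blobs(im[n],(0,0,165),(179,60,255),b,40); W[n]=np.array([x[1] for x in bl]); W[n]=W[n][W[n][:,0].argsort()]
    print(n,[(x[0],x[1].round(1)) for x in bl])
S=np.array([[.010,y,.048] for y in(.155,.093,.031,-.031,-.093,-.155)])
print(unproj("top",W["top"],.048).round(4))
for use in(("top",),("side",),("top","side")):
    if any(len(W[n])!=6 for n in use): continue
    r=least_squares(lambda p:np.concatenate([(proj(n,w(p,S))-W[n]).ravel() for n in use]),[.7,0,0])
    print(use,r.x.round(4),r.fun.round(1))
# tin
for n,b in(("top",(300,210,370,280)),("side",(290,260,350,300))):
    bl=sorted(blobs(im[n],(22,90,110),(34,255,255),b),key=lambda x:-x[0])[:1]
    for a,c,m in bl:
        ys,xs=np.nonzero(m); rc=cv2.minAreaRect(np.c_[xs,ys].astype(np.float32)); print(n,a,c,rc, unproj(n,cv2.boxPoints(rc),.024).round(4), unproj(n,rc[0],.024))
E
```

```text
top [(np.int32(203), array([397.5, 157.9])), (np.int32(193), array([369.6, 163.7])), (np.int32(198), array([341.6, 169.3])), (np.int32(199), array([313.4, 174.8])), (np.int32(194), array([285.2, 180.4])), (np.int32(210), array([256.5, 185.8]))]
side [(np.int32(82), array([346.4, 230.4])), (np.int32(88), array([358.1, 241. ])), (np.int32(92), array([370.5, 252.5])), (np.int32(100), array([383.8, 264.7])), (np.int32(111), array([397.8, 277.4])), (np.int32(122), array([412.4, 290.9]))]
[[ 0.6602  0.0996  0.048 ]
 [ 0.6627  0.0371  0.048 ]
 [ 0.6659 -0.0245  0.048 ]
 [ 0.669  -0.0865  0.048 ]
 [ 0.6723 -0.1484  0.048 ]
 [ 0.676  -0.2106  0.048 ]]
('top',) [ 0.6577 -0.0561  0.0511] [ 0.2  0.2 -0.1 -0.1  0.  -0.1  0.  -0.1 -0.  -0.1 -0.1  0.2]
('side',) [ 0.6584 -0.0592  0.0499] [-0.  -0.   0.   0.   0.1 -0.  -0.1 -0.1 -0.1 -0.   0.1  0.1]
('top', 'side') [ 0.6583 -0.0569  0.0512] [ 0.6 -0.2  0.2 -0.4  0.4 -0.4  0.4 -0.4  0.3 -0.4  0.3 -0.1 -0.5 -0.4
 -0.4 -0.4 -0.4 -0.5 -0.6 -0.6 -0.6 -0.6 -0.4 -0.4]
top 459 [331.98257081 245.1459695 ] ((331.5, 245.5), (31.0, 15.0), 90.0) [[ 0.5476 -0.0293  0.024 ]
 [ 0.5426 -0.0613  0.024 ]
 [ 0.4761 -0.0504  0.024 ]
 [ 0.481  -0.0189  0.024 ]] [[ 0.51160836 -0.03992145  0.024     ]]
side 491 [318.43584521 280.3808554 ] ((318.53997802734375, 280.280029296875), (16.54629898071289, 34.648231506347656), 81.8698959350586) [[ 0.4749 -0.0176  0.024 ]
 [ 0.5633 -0.0311  0.024 ]
 [ 0.5372 -0.0969  0.024 ]
 [ 0.4525 -0.0831  0.024 ]] [[ 0.50642861 -0.05776865  0.024     ]]
```

```bash
cat >> h.py <<'E'
from scipy.optimize import minimize
B=np.array([[x,y,z] for x in(-.042,.042) for y in(-.023,.023) for z in(0,.024)])
def tinfit(im,box,p0):
    M={}
    for n in im:
        a=max(blobs(im[n],(20,90,70),(35,255,255),box[n]),key=lambda x:x[0])[2]
        ys,xs=np.nonzero(a); m=np.zeros(a.shape,np.uint8); cv2.fillConvexPoly(m,cv2.convexHull(np.c_[xs,ys].astype(np.int32)),255); M[n]=m/255.
    def cost(q):
        p=np.array([q[0],q[1],q[2]]);c=0
        for n in M:
            h=cv2.convexHull(proj(n,w(p,B)).astype(np.float32)); x0,y0,x1,y1=box[n]
            s=np.zeros(((y1-y0)*4,(x1-x0)*4),np.uint8); cv2.fillConvexPoly(s,np.int32(np.round(((h[:,0]+.5-[x0,y0])*4-.5)*16)),255,shift=4)
            s=cv2.resize(s,None,fx=.25,fy=.25,interpolation=cv2.INTER_AREA)/255.
            c+=((s-M[n][y0:y1,x0:x1])**2).sum()
        return c
    best=None
    for y in(-.3,-.15,0,.15,.3):
        r=minimize(cost,[*p0,y],method="Nelder-Mead",options=dict(initial_simplex=np.array([[*p0,y]]*4)+np.r_[np.zeros((1,3)),np.diag([.01,.01,.1])],xatol=1e-5))
        if best is None or r.fun<best.fun: best=r
    return best.x,best.fun
def inrack(rack,p):
    c,s=np.cos(rack[2]),np.sin(rack[2]); d=np.asarray(p)[:2]-np.asarray(rack)[:2]
    return np.array([c*d[0]+s*d[1],-s*d[0]+c*d[1]])
E
python3 - <<'E'
from h import *
im={n:cv2.imread(f"pics/{n}0.png")[:,:,::-1].copy() for n in("top","side")}
bx={"top":(305,210,365,280),"side":(290,260,350,300)}
for k in(("top",),("side",),("top","side")):
    p,f=tinfit({n:im[n] for n in k},bx,(.51,-.04)); print(k,p.round(4),f, inrack((.6583,-.0569,.0512),p).round(4))
R=(.6583,-.0569,.0512)
for P in [(.01,-.155,.048),(.01,-.186,.05),(.01,-.124,.05),(.01,-.062,.05),(.01,-.031,.048),(.01,0,.05),(.002,-.031,0),(-.1,-.031,0)]: print(P,w(R,[P]).round(4))
for nm,uv,z in(("jar",(481,171),.09),("cg",(472,263),.1)): print(nm,unproj("top",uv,z))
s=ctrl.sense();print(cv2.Rodrigues(s['tool_rot'])[0].round(3))
E
```

```text
('top',) [ 0.5193 -0.0378 -0.1593] 352.6337562475971 [-0.1378  0.0262]
('side',) [ 0.5136 -0.0422 -0.2576] 53.56402921953095 [-0.1437  0.0221]
('top', 'side') [ 0.5148 -0.0415 -0.1568] 415.1564167627835 [-0.1425  0.0228]
(0.01, -0.155, 0.048) [[ 0.6762 -0.2112  0.048 ]]
(0.01, -0.186, 0.05) [[ 0.6778 -0.2421  0.05  ]]
(0.01, -0.124, 0.05) [[ 0.6746 -0.1802  0.05  ]]
(0.01, -0.062, 0.05) [[ 0.6715 -0.1183  0.05  ]]
(0.01, -0.031, 0.048) [[ 0.6699 -0.0873  0.048 ]]
(0.01, 0, 0.05) [[ 0.6683 -0.0564  0.05  ]]
(0.002, -0.031, 0) [[ 0.6619 -0.0878  0.    ]]
(-0.1, -0.031, 0) [[ 0.56  -0.093  0.   ]]
jar [[ 0.60691786 -0.36530028  0.09      ]]
cg [[ 0.42170896 -0.30185354  0.1       ]]
[[-0.909  0.416 -0.001]
 [ 0.416  0.909 -0.001]
 [-0.    -0.002 -1.   ]]
```

Run:
```python
s=open('h.py').read()
s=s.replace("a=max(blobs(im[n],(20,90,70),(35,255,255),box[n]),key=lambda x:x[0])[2]","a=np.any([b[2] for b in blobs(im[n],(20,120,60),(35,255,255),box[n],6)],axis=0)")
open('h.py','w').write(s)
from h import *
im={n:cv2.imread(f"pics/{n}0.png")[:,:,::-1].copy() for n in("top","side")}
bx={"top":(305,210,365,280),"side":(290,260,350,300)}
vis=[]
for k in(("top",),("side",),("top","side")):
    p,f=tinfit({n:im[n] for n in k},bx,(.51,-.04)); print(k,p.round(4),f, inrack((.6583,-.0569,.0512),p).round(4))
for n in im:
    o=im[n][:,:,::-1].copy(); x0,y0,x1,y1=bx[n]; o=cv2.resize(o[y0:y1,x0:x1],None,fx=6,fy=6)
    h=cv2.convexHull(proj(n,w(p,B)).astype(np.float32))[:,0]; cv2.polylines(o,[np.int32((h+.5-[x0,y0])*6)],True,(0,0,255)); vis.append(o)
c=np.zeros((420,730,3),np.uint8);c[:420,:360]=vis[0];c[:240,365:725]=vis[1];cv2.imwrite("pics/fit.png",c)
```

```text
('top',) [ 0.5126 -0.0413 -0.1548] 41.05356401384083 [-0.1447  0.023 ]Traceback (most recent call last):
  File "<stdin>", line 9, in <module>
  File "h.py", line 37, in tinfit
    r=minimize(cost,[*p0,y],method="Nelder-Mead",options=dict(initial_simplex=np.array([[*p0,y]]*4)+np.r_[np.zeros((1,3)),np.diag([.01,.01,.1])],xatol=1e-5))
    res = _minimize_neldermead(fun, x0, args, callback, bounds=bounds,
                               **options)
    fxr = func(xr)
    fx = function(np.copy(x), *(wrapper_args + args))
  File "h.py", line 30, in cost
    h=cv2.convexHull(proj(n,w(p,B)).astype(np.float32)); x0,y0,x1,y1=box[n]
                     ~~~~^^^^^^^^^^
  File "h.py", line 8, in proj
    K,r,t=cam(n); return cv2.projectPoints(np.asarray(P,float).reshape(-1,3),r,t,K,None)[0][:,0]
          ~~~^^^
  File "h.py", line 5, in cam
    m=camera_model(n); f=240/np.tan(np.radians(m['fov_y']/2))
ValueError: time passes only in moves, steps and waits
```

Emit:
carry_out([
  [[175,-360,0,0,0,-62.5],[175,-360,0,0,0,-62.5],[175,-360,0,0,0,-62.5],[175,-360,0,0,0,-62.5],[175,-360,0,0,0,-62.5],[175,-360,0,0,0,-62.5],[175,-360,0,0,0,-62.5],[175,-360,0,0,0,-62.5],[175,-360,0,0,0,-62.5],[175,-360,0,0,0,-62.5]],
], claw=0, force=40)

```text
time_s: 0.93
tcp_pos: [0.457, 0.2492, 0.2314]
tool_rot: [2.174, 2.266, -0.001]
contact_force: [0.4, -0.4, 0.1]
grip_width: -0.0002
```

```bash
sed -i 's/^def cam(n):/from functools import lru_cache\n@lru_cache(None)\ndef cam(n):/' h.py
python3 - <<'E'
from h import *
s=ctrl.sense();print({k:s[k] for k in('time_s','q','tcp_pos','tool_rot','contact_force','grip_width')});R=cv2.Rodrigues(s['tool_rot'])[0];print(R.round(3))
im={n:cv2.imread(f"pics/{n}0.png")[:,:,::-1].copy() for n in("top","side")}
bx={"top":(305,210,365,280),"side":(290,260,350,300)}
vis=[]
for k in(("side",),("top","side")):
    p,f=tinfit({n:im[n] for n in k},bx,(.51,-.04)); print(k,p.round(4),f, inrack((.6583,-.0569,.0512),p).round(4))
for n in im:
    o=im[n][:,:,::-1].copy(); x0,y0,x1,y1=bx[n]; o=cv2.resize(o[y0:y1,x0:x1],None,fx=6,fy=6)
    h=cv2.convexHull(proj(n,w(p,B)).astype(np.float32))[:,0]; cv2.polylines(o,[np.int32((h+.5-[x0,y0])*6)],True,(0,0,255)); vis.append(o)
c=np.zeros((420,730,3),np.uint8);c[:420,:360]=vis[0];c[:240,365:725]=vis[1];cv2.imwrite("pics/fit.png",c)
E
```

```text
{'time_s': 0.9333, 'q': array([-0.85138781,  0.3660438 ,  0.36516915,  1.85033943, -0.15541083,
        0.95343524, -0.37676337]), 'tcp_pos': array([0.45704885, 0.24923813, 0.23141199]), 'tool_rot': array([ 2.17413375e+00,  2.26572959e+00, -1.14635167e-03]), 'contact_force': array([ 0.43177244, -0.36548341,  0.05517906]), 'grip_width': -0.00023426877382031538}
[[-0.041  0.999  0.001]
 [ 0.999  0.041 -0.002]
 [-0.002  0.    -1.   ]]
('side',) [ 0.5137 -0.0419 -0.2634] 66.98182237600923 [-0.1437  0.0224]
('top', 'side') [ 0.5125 -0.0411 -0.1646] 121.81317954632834 [-0.1448  0.0233]
```

View pics/fit.png

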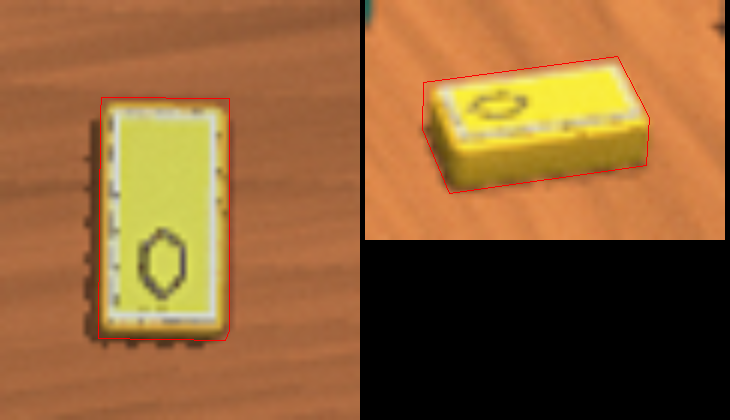

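The fit overlays the yellow tin well in both views: about (0.5125,-0.041), yaw -0.16. Next I'll move on to above tag6.

Emit:
carry_out([
  [[150,-330,0,0,0,0],[150,-330,0,0,0,0],[150,-330,0,0,0,0],[150,-330,0,0,0,0],[150,-330,0,0,0,0],[150,-330,0,0,0,0],[150,-330,0,0,0,0],[150,-330,0,0,0,0],[150,-330,0,0,0,0],[150,-330,0,0,0,0]],
])

```text
time_s: 1.77
tcp_pos: [0.6066, -0.0841, 0.2311]
tool_rot: [2.171, 2.266, -0.004]
contact_force: [-0.8, -0.3, -0.2]
grip_width: -0.0001
```

Emit:
carry_out([
  [[69,-130,-80,0,0,0],[69,-130,-80,0,0,0],[69,-130,-80,0,0,0],[69,-130,-80,0,0,0],[69,-130,-120,0,0,0],[69,-130,-150,0,0,0],[69,-130,-150,0,0,0],[69,-130,-150,0,0,0],[69,-130,-150,0,0,0]],
])

```text
time_s: 2.52
tcp_pos: [0.6755, -0.206, 0.0831]
tool_rot: [2.162, 2.277, 0.001]
contact_force: [0.1, 0.7, -0.0]
grip_width: 0.0
```

Run:
```python
from h import *
import time
for n in("top","side"):
    f=grab_frame(n); cv2.imwrite(f"pics/{n}1.png",f[:,:,::-1])
s=ctrl.sense();print({k:s[k] for k in('time_s','q','tcp_pos','tool_rot','contact_force')})
a=cv2.imread("pics/top1.png")[100:250,225:500];b=cv2.imread("pics/side1.png")[200:350,300:500]
cv2.imwrite("pics/c2.png",cv2.resize(a,None,fx=2.9,fy=2.9));cv2.imwrite("pics/c3.png",cv2.resize(b,None,fx=3.9,fy=3.9))
```

```text
{'time_s': 2.6167, 'q': array([ 0.05158853,  0.78214312,  0.32720464,  1.51485918, -0.29602402,
        0.88965272,  0.52852847]), 'tcp_pos': array([ 0.67611606, -0.20613444,  0.08408902]), 'tool_rot': array([2.16075066, 2.27577125, 0.00294226]), 'contact_force': array([ 0.53008323,  0.2837142 , -0.08506917])}
```

View pics/c2.png

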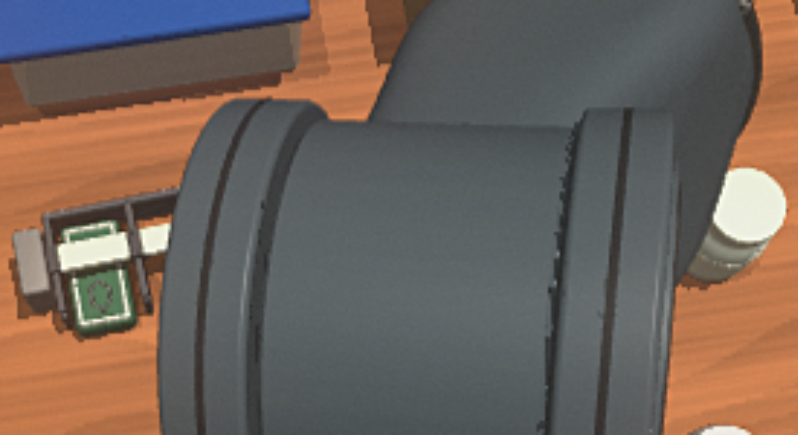

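View pics/c3.png

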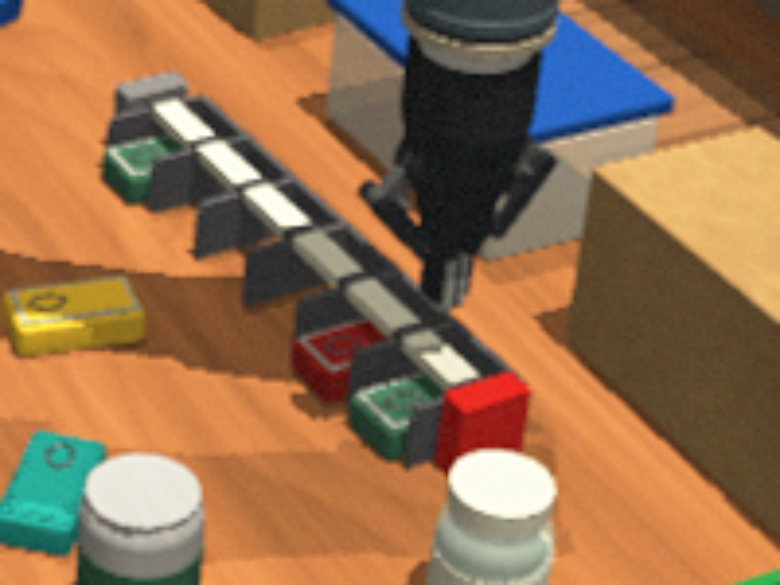

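Side view: the closed fingers sit above the tag6 strip (crop px 450,300), just over the rail. The arm hides the top view. I'll descend until I feel contact.

Emit:
carry_out([
  [[1,-5,-20,0,0,0],[1,-5,-30,0,0,0],[1,-5,-32,0,0,0],[1,-5,-33,0,0,0],[1,-5,-34,0,0,0],[1,-5,-34,0,0,0]],
])

```text
time_s: 3.12
tcp_pos: [0.6761, -0.211, 0.0483]
tool_rot: [2.163, 2.277, 0.001]
contact_force: [0.2, 0.1, 0.4]
grip_width: -0.0002
```

Emit:
carry_out([
  [[0,0,-1,0,0,0],[0,0,-1.5,0,0,0],[0,0,-1.5,0,0,0]],
])

```text
time_s: 3.37
tcp_pos: [0.6762, -0.211, 0.0482]
tool_rot: [2.163, 2.277, 0.002]
contact_force: [-5.3, 2.2, 14.9]
grip_width: -0.0
```

Emit:
carry_out([
  [[0,5,0,0,0,0],[-0.5,10,0,0,0,0],[-0.8,15,0,0,0,0],[-1,20,0,0,0,0],[-1.3,25,0,0,0,0],[-1.5,30,0,0,0,0]],
])

```text
time_s: 3.87
tcp_pos: [0.6761, -0.1875, 0.0494]
tool_rot: [2.16, 2.266, -0.002]
contact_force: [0.2, -12.9, 16.3]
grip_width: 0.0001
```

Emit:
carry_out([
  [[-0.3,5,0,0,0,0],[-0.5,10,0,0,0,0],[-0.8,15,0,0,0,0],[-1,20,0,0,0,0],[-1.3,25,0,0,0,0],[-1.5,30,0,0,0,0]],
])

```text
time_s: 4.37
tcp_pos: [0.6742, -0.1542, 0.0482]
tool_rot: [2.161, 2.271, 0.0]
contact_force: [0.4, -6.4, 9.9]
grip_width: -0.0001
```

The z reading rose to 49.4 over the head and fell back to 48.2 on tag5. I'll carry on.

Emit:
carry_out([
  [[0,4,0,0,0,0],[-0.3,8,0,0,0,0],[-0.5,12,0,0,0,0],[-0.8,16,0,0,0,0],[-1,21,0,0,0,0],[-1.3,26,0,0,0,0],[-1.5,31,0,0,0,0],[-1.5,34,0,0,0,0]],
])

```text
time_s: 5.03
tcp_pos: [0.6734, -0.1226, 0.0494]
tool_rot: [2.161, 2.267, -0.0]
contact_force: [0.1, -9.8, 16.6]
grip_width: 0.0
```

Emit:
carry_out([
  [[-0.3,5,0,0,0,0],[-0.5,10,0,0,0,0],[-0.8,15,0,0,0,0],[-1,20,0,0,0,0],[-1.3,25,0,0,0,0],[-1.5,28,0,0,0,0],[-1.5,28,0,0,0,0]],
])

```text
time_s: 5.62
tcp_pos: [0.6715, -0.0914, 0.0482]
tool_rot: [2.161, 2.272, 0.001]
contact_force: [0.4, -5.3, 9.9]
grip_width: 0.0
```

The fingertip is on tag4, the strip over the third gap. I'll hold briefly, then lift and go to the left side of the yellow tin.

Emit:
carry_out([
  [[0,2,0,0,0,0],[0,3,0,0,0,0],[0,3,0,0,0,0],[0,3,30,0,0,0],[0,3,65,0,0,0],[-30,25,75,0,0,0],[-60,45,75,0,0,0],[-90,65,75,0,0,0],[-120,90,75,0,0,0],[-150,108,75,0,0,0]],
])

```text
time_s: 6.45
tcp_pos: [0.5181, 0.0212, 0.1211]
tool_rot: [-2.162, -2.279, -0.002]
contact_force: [1.3, 0.7, -0.1]
grip_width: -0.0
```

Emit:
carry_out([
  [[-13,5,0,0,0,0],[-13,5,0,0,0,0],[-13,5,0,0,0,0],[-13,5,0,0,0,0],[-13,5,0,0,0,0]],
], claw=40)

```text
time_s: 6.87
tcp_pos: [0.5078, 0.0233, 0.1209]
tool_rot: [2.164, 2.276, 0.001]
contact_force: [-0.7, 0.1, 0.9]
grip_width: 0.0397
```

Run:
```python
from h import *
for n in("top","side"):
    f=grab_frame(n); cv2.imwrite(f"pics/{n}2.png",f[:,:,::-1])
s=ctrl.sense();print({k:s[k] for k in('time_s','tcp_pos','tool_rot','contact_force','grip_width')},inrack((.6583,-.0569,.0512),s['tcp_pos']))
```

```text
{'time_s': 6.9667, 'tcp_pos': array([0.50746125, 0.02326414, 0.12071262]), 'tool_rot': array([2.16465279e+00, 2.27602777e+00, 7.21465170e-05]), 'contact_force': array([-0.2027496 ,  0.81842878, -0.20477429]), 'grip_width': 0.03972398556501098} [-0.14653847  0.08777866]
```

View pics/side2.png

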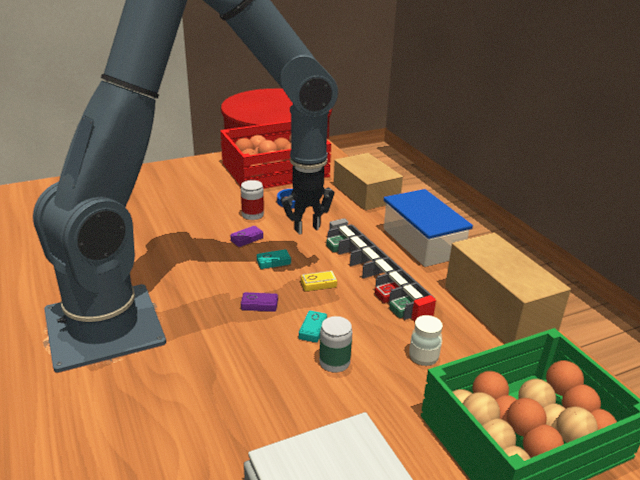

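View pics/top2.png

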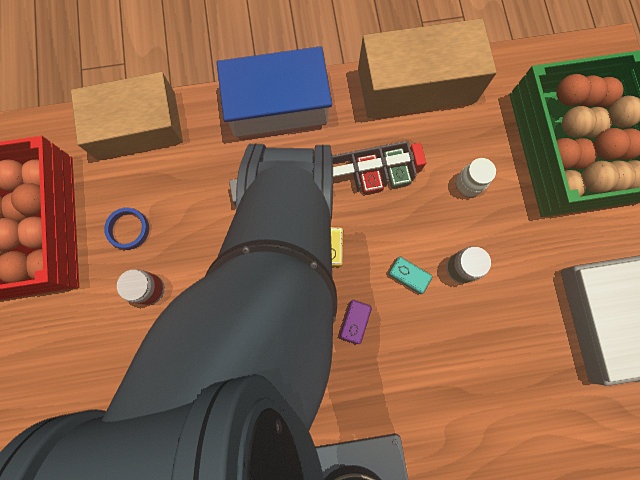

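Side view: the open fingers at (305,215) are left of the yellow tin, which is still at (318,281), and nothing else has moved. I'll descend beside it.

Emit:
carry_out([
  [[0,0,-35,0,0,0],[0,0,-70,0,0,0],[0,0,-95,0,0,0],[0,0,-106,0,0,0],[0,0,-113,0,0,0],[0,0,-115,0,0,0],[0,0,-115,0,0,0]],
])

```text
time_s: 7.55
tcp_pos: [0.507, 0.0235, 0.0057]
tool_rot: [2.165, 2.277, -0.0]
contact_force: [-0.7, -0.2, -0.0]
grip_width: 0.0403
```

Run:
```python
from h import *
f=grab_frame("side"); cv2.imwrite(f"pics/s3.png",cv2.resize(f[190:340,240:440,::-1],None,fx=3.9,fy=3.9))
s=ctrl.sense();print({k:s[k] for k in('time_s','tcp_pos','tool_rot','contact_force','grip_width')},inrack((.6583,-.0569,.0512),s['tcp_pos']))
```

```text
{'time_s': 7.6, 'tcp_pos': array([0.50722027, 0.02363408, 0.00622338]), 'tool_rot': array([2.16406331e+00, 2.27661626e+00, 7.72136436e-04]), 'contact_force': array([ 0.19434048, -0.43662192,  0.08027228]), 'grip_width': 0.04019735762523044} [-0.14676021  0.08816045]
```

View pics/s3.png

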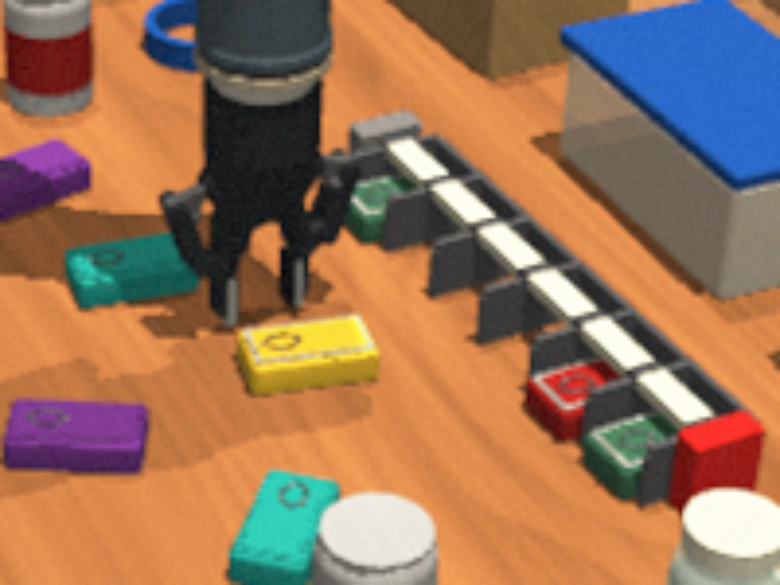

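The fingertips are just above the counter, left of the tin (crop px 240-380, 320-390). Now the sideways push.

Emit:
carry_out([
  [[0.5,-8,0,0,0,0],[0.8,-16,0,0,0,0],[1.1,-21,0,0,0,0],[1.3,-25,0,0,0,0],[1.5,-29,0,0,0,0],[1.7,-33,0,0,0,0],[1.9,-37,0,0,0,0],[2.1,-41,0,0,0,0],[2.3,-45,0,0,0,0]],
])

```text
time_s: 8.35
tcp_pos: [0.509, -0.0213, 0.0058]
tool_rot: [-2.164, -2.278, -0.0]
contact_force: [0.2, 1.0, -0.6]
grip_width: 0.0403
```

Emit:
carry_out([
  [[0.2,-4,0,0,0,0],[0.4,-8,0,0,0,0],[0.6,-12,0,0,0,0],[0.8,-16,0,0,0,0],[1.0,-20,0,0,0,0],[1.2,-24,0,0,0,0],[1.2,-24,0,0,0,0]],
])

```text
time_s: 8.93
tcp_pos: [0.5102, -0.0463, 0.0058]
tool_rot: [2.165, 2.276, -0.001]
contact_force: [0.7, 0.0, -0.4]
grip_width: 0.0402
```

Run:
```python
from h import *
f=grab_frame("side"); cv2.imwrite(f"pics/s4.png",cv2.resize(f[190:340,240:440,::-1],None,fx=3.9,fy=3.9))
s=ctrl.sense();print({k:s[k] for k in('time_s','tcp_pos','tool_rot','contact_force','grip_width')},inrack((.6583,-.0569,.0512),s['tcp_pos']))
p,c=tinfit({"side":f},{"side":(290,260,370,325)},(.51,-.07));print(p,c,inrack((.6583,-.0569,.0512),p))
```

```text
{'time_s': 8.9833, 'tcp_pos': array([ 0.51016844, -0.04587482,  0.0058046 ]), 'tool_rot': array([ 2.16473453e+00,  2.27623643e+00, -3.35208899e-04]), 'contact_force': array([ 0.35625904,  0.4955014 , -0.57071878]), 'grip_width': 0.04016124942424225} [-0.1473732   0.01859176]
[ 0.51980622 -0.08153172  0.14512115] 64.1114340638216 [-0.13957288 -0.01751166]
```

View pics/s4.png

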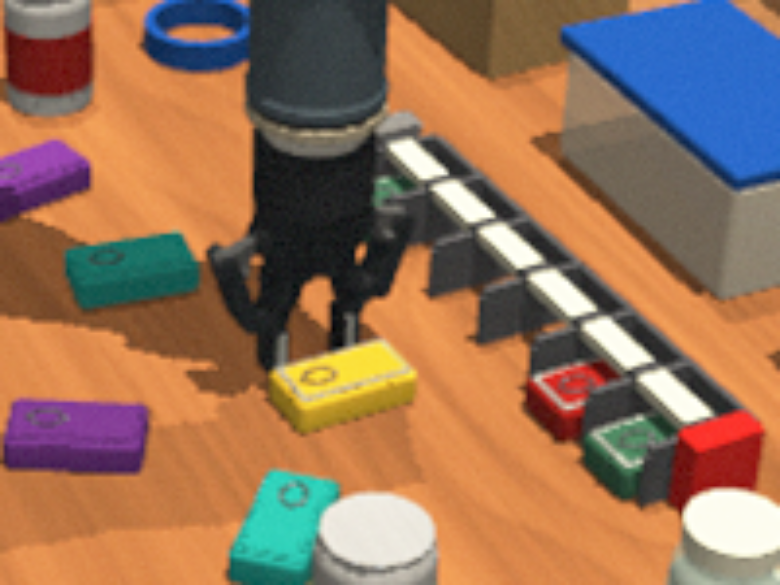

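Emit:
carry_out([
  [[0.2,-4,0,0,0,0],[0.4,-8,0,0,0,0],[0.6,-12,0,0,0,0],[0.8,-15.5,0,0,0,0],[0.8,-15.5,0,0,0,0]],
])

```text
time_s: 9.4
tcp_pos: [0.511, -0.0617, 0.0058]
tool_rot: [2.165, 2.276, -0.0]
contact_force: [0.2, -0.6, 0.5]
grip_width: 0.0401
```

Emit:
carry_out([
  [[-1,20,0,0,0,0],[-1,20,30,0,0,0],[-30,10,60,0,0,0],[-60,5,60,0,0,0],[-90,0,60,0,0,0],[-110,0,60,0,0,0],[-110,0,60,0,0,0]],
], claw=40)

```text
time_s: 9.98
tcp_pos: [0.3959, -0.0609, 0.0661]
tool_rot: [-2.164, -2.273, 0.003]
contact_force: [-0.3, -0.8, -0.2]
grip_width: 0.0399
```

Run:
```python
from h import *
f=grab_frame("side"); cv2.imwrite(f"pics/s5.png",cv2.resize(f[190:340,240:440,::-1],None,fx=3.9,fy=3.9))
s=ctrl.sense();print({k:s[k] for k in('time_s','tcp_pos','tool_rot','contact_force','grip_width')},inrack((.6583,-.0569,.0512),s['tcp_pos']))
p,c=tinfit({"side":f},{"side":(290,260,370,325)},(.51,-.07));print(p,c,inrack((.6584,-.0592,.0499),p))
g=grab_frame("top"); cv2.imwrite("pics/t5.png",g[:,:,::-1])
```

```text
{'time_s': 10.0333, 'tcp_pos': array([ 0.39894738, -0.06080829,  0.06612133]), 'tool_rot': array([-2.16447744e+00, -2.27542754e+00,  8.44093484e-04]), 'contact_force': array([-0.26984054,  0.45798842,  0.08590491]), 'grip_width': 0.0399498816416015} [-0.25921278  0.00936988]
[ 0.52141152 -0.09748534  0.02335431] 69.54837370242214 [-0.13872761 -0.0314048 ]
```

View pics/s5.png

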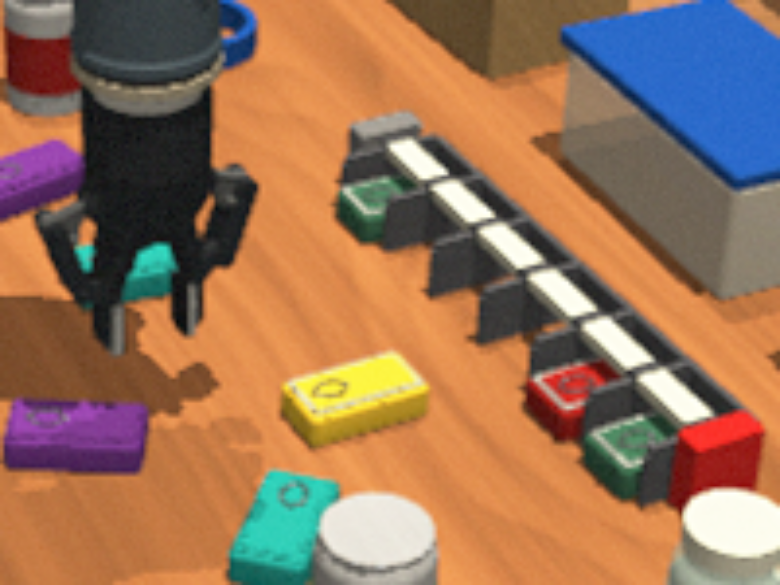

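View pics/t5.png

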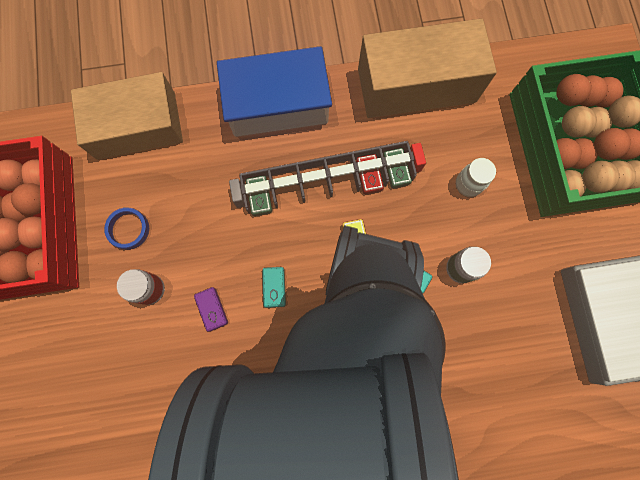

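The tin is now roughly parallel to the gaps at rack (-0.14,-0.031), side px (331,292). I'll turn the tool 90° and set it behind the tin.

Emit:
carry_out([
  [[10,-38,0,0,0,7],[20,-38,0,0,0,14],[30,-38,0,0,0,21],[40,-38,0,0,0,28],[40,-38,0,0,0,35],[40,-38,0,0,0,42],[40,-38,0,0,0,49],[40,-38,0,0,0,56],[40,-38,0,0,0,63],[40,-38,0,0,0,70]],
], claw=15)

```text
time_s: 10.92
tcp_pos: [0.4426, -0.0987, 0.0657]
tool_rot: [0.457, 3.107, 0.0]
contact_force: [0.1, 0.0, 0.4]
grip_width: 0.0148
```

Emit:
carry_out([
  [[0,0,0,0,0,7],[0,0,0,0,0,14],[0,0,0,0,0,20],[0,0,0,0,0,20]],
])

```text
time_s: 11.25
tcp_pos: [0.4424, -0.0988, 0.0657]
tool_rot: [-0.087, 3.139, 0.0]
contact_force: [-1.4, 0.4, 0.4]
grip_width: 0.0148
```

Run:
```python
from h import *
f=grab_frame("side"); cv2.imwrite(f"pics/s6.png",cv2.resize(f[190:340,240:440,::-1],None,fx=3.9,fy=3.9))
s=ctrl.sense();print({k:s[k] for k in('time_s','q','tcp_pos','tool_rot','contact_force','grip_width')},inrack((.6583,-.0569,.0512),s['tcp_pos']));print(cv2.Rodrigues(s['tool_rot'])[0].round(3))
```

```text
{'time_s': 11.3, 'q': array([ 0.24215965,  0.50530468, -0.17804574,  2.19329264,  0.19489509,
        0.45631004,  1.53060246]), 'tcp_pos': array([ 0.44214475, -0.09874956,  0.0656667 ]), 'tool_rot': array([-7.71427238e-02,  3.13968781e+00,  4.62651189e-04]), 'contact_force': array([ 0.43561621, -0.75427795, -0.41428441]), 'grip_width': 0.015213889143064232} [-0.21801376 -0.03073241]
[[-0.999 -0.049  0.001]
 [-0.049  0.999  0.   ]
 [-0.001  0.    -1.   ]]
```

View pics/s6.png

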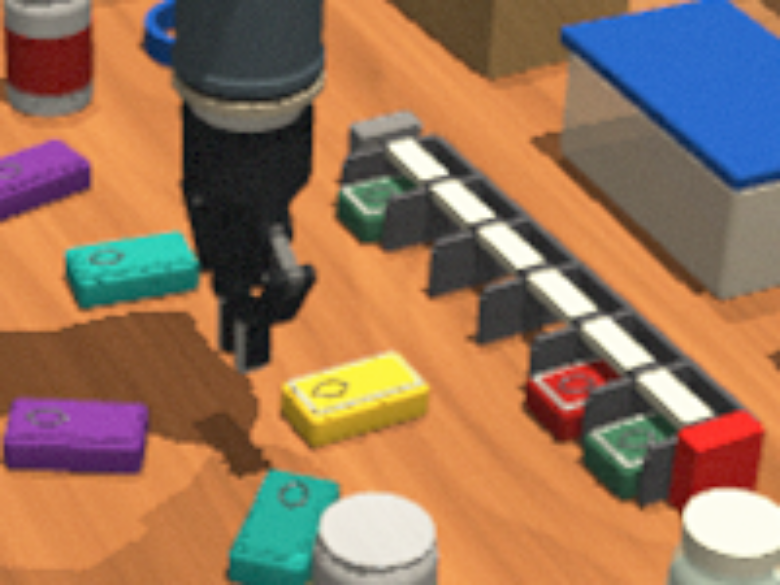

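Emit:
carry_out([
  [[0,0,-35,0,0,0],[0,0,-55,0,0,0],[0,0,-60,0,0,0],[10,0.5,-60,0,0,0],[16,0.8,-60,0,0,0],[22,1.1,-60,0,0,0],[28,1.4,-60,0,0,0],[34,1.7,-60,0,0,0],[40,2,-60,0,0,0]],
])

```text
time_s: 12.05
tcp_pos: [0.4814, -0.0968, 0.0064]
tool_rot: [-0.08, 3.14, -0.0]
contact_force: [-2.9, -0.1, 2.0]
grip_width: 0.0148
```

Emit:
carry_out([
  [[6,0.3,0,0,0,0],[12,0.6,0,0,0,0],[18,0.9,0,0,0,0],[24,1.2,0,0,0,0],[30,1.5,0,0,0,0],[36,1.8,0,0,0,0],[40,2,0,0,0,0],[40,2,0,0,0,0]],
])

```text
time_s: 12.72
tcp_pos: [0.5225, -0.0944, 0.0058]
tool_rot: [-0.081, 3.139, 0.0]
contact_force: [-0.0, 0.1, 0.5]
grip_width: 0.0144
```

Run:
```python
from h import *
f=grab_frame("side"); cv2.imwrite(f"pics/s7.png",cv2.resize(f[190:340,240:440,::-1],None,fx=3.9,fy=3.9))
s=ctrl.sense();print({k:s[k] for k in('time_s','tcp_pos','tool_rot','contact_force','grip_width')},inrack((.6583,-.0569,.0512),s['tcp_pos']))
p,c=tinfit({"side":f},{"side":(300,260,400,325)},(.6,-.09));print(p,c,inrack((.6584,-.0592,.0499),p))
g=grab_frame("top"); cv2.imwrite("pics/t7.png",cv2.resize(g[130:280,225:430,::-1],None,fx=3.8,fy=3.8))
```

```text
{'time_s': 12.7667, 'tcp_pos': array([ 0.52192423, -0.09444557,  0.00574751]), 'tool_rot': array([-8.05984795e-02,  3.13929718e+00,  2.16036472e-04]), 'contact_force': array([0.02633221, 0.08686138, 0.71014582]), 'grip_width': 0.015073564705527256} [-0.13811855 -0.03051698]
[ 0.58107733 -0.10065301  0.54149654] 161.20882737408692 [-0.07929407 -0.03754461]
```

View pics/s7.png

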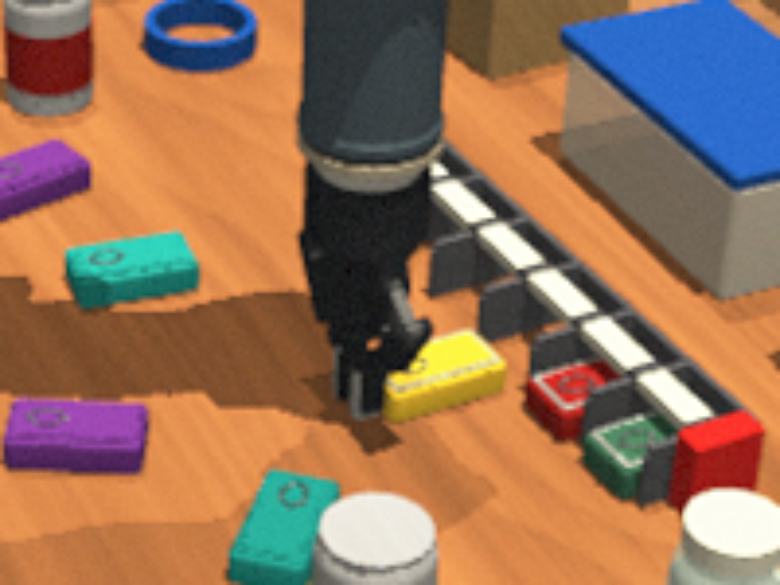

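View pics/t7.png

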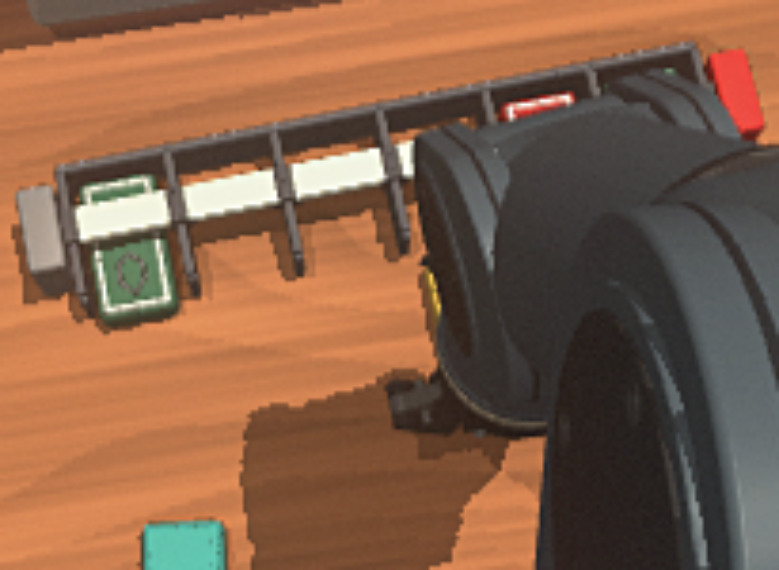

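Run:
```python
from h import *
o=cv2.imread("pics/s7.png")
R=(.6584,-.0592,.0499)
def ov(px,py,yaw,col):
    c=w(R,[(px,py,0)])[0]; q=proj("side",w((c[0],c[1],R[2]+yaw),B)); q=np.int32((q+.5-[240,190])*3.9)
    cv2.polylines(o,[cv2.convexHull(q)],True,col); t=q[[1,3,7,5]]; cv2.polylines(o,[t.reshape(-1,1,2)],True,col)
ov(-.085,-.031,0,(0,0,255))
cv2.imwrite("pics/ov.png",cv2.resize(o[250:450,300:650],None,fx=2.2,fy=2.2))
```

```text
(no output)
```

View pics/ov.png

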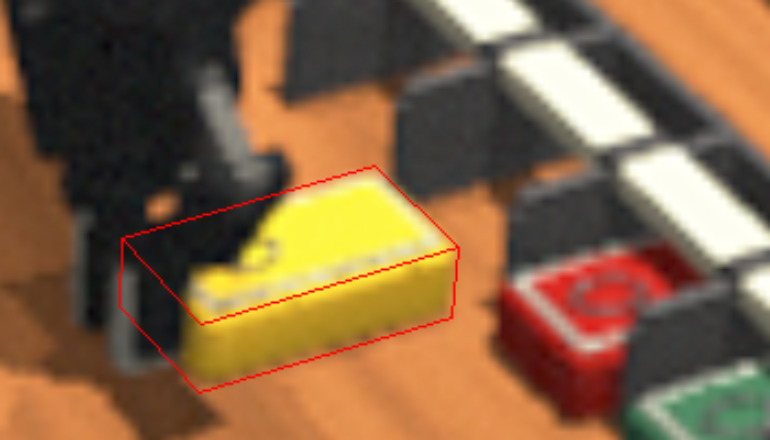

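The red overlay (the tin on the gap line at x=-85) matches the image to about 2 mm, so the tin is aligned. I'll keep pushing.

Emit:
carry_out([
  [[5,0.25,0,0,0,0],[10,0.5,0,0,0,0],[15,0.75,0,0,0,0],[20,1,0,0,0,0],[25,1.25,0,0,0,0],[30,1.5,0,0,0,0],[35,1.75,0,0,0,0],[40,2,0,0,0,0]],
])

```text
time_s: 13.48
tcp_pos: [0.5613, -0.0926, 0.0058]
tool_rot: [0.08, -3.14, 0.0]
contact_force: [-2.2, 0.5, 1.1]
grip_width: 0.015
```

Emit:
carry_out([
  [[5,0.25,0,0,0,0],[10,0.5,0,0,0,0],[15,0.75,0,0,0,0],[20,1,0,0,0,0],[25,1.25,0,0,0,0],[30,1.5,0,0,0,0],[35,1.75,0,0,0,0],[35,1.75,0,0,0,0]],
])

```text
time_s: 14.15
tcp_pos: [0.5976, -0.0906, 0.0059]
tool_rot: [-0.081, 3.139, 0.0]
contact_force: [0.9, -0.1, 0.2]
grip_width: 0.0149
```

Run:
```python
from h import *
f=grab_frame("side"); cv2.imwrite(f"pics/s8.png",cv2.resize(f[190:340,240:440,::-1],None,fx=3.9,fy=3.9))
s=ctrl.sense();print({k:s[k] for k in('time_s','tcp_pos','tool_rot','contact_force','grip_width')},inrack((.6583,-.0569,.0512),s['tcp_pos']))
```

```text
{'time_s': 14.2, 'tcp_pos': array([ 0.5970864 , -0.09069244,  0.00580003]), 'tool_rot': array([-8.05720020e-02,  3.13900548e+00,  1.71841472e-04]), 'contact_force': array([ 0.29107797, -0.01406263, -0.34390371]), 'grip_width': 0.015041637940766515} [-0.0628628  -0.03061539]
```

View pics/s8.png

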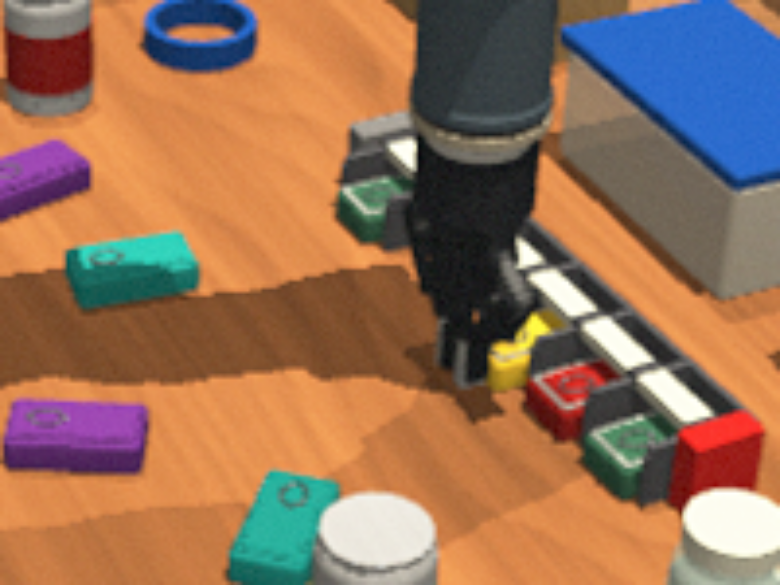

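The tin is in the gap, with its rear at crop px (495,365). About 12 mm remain, so I'll go slowly and watch the force.

Emit:
carry_out([
  [[3,0.15,0,0,0,0],[6,0.3,0,0,0,0],[8,0.4,0,0,0,0],[10,0.5,0,0,0,0],[10,0.5,0,0,0,0]],
])

```text
time_s: 14.62
tcp_pos: [0.6065, -0.0903, 0.0058]
tool_rot: [-0.081, 3.14, 0.0]
contact_force: [0.3, 0.3, -0.3]
grip_width: 0.0149
```

Emit:
carry_out([
  [[1,0,0,0,0,0],[2,0.1,0,0,0,0],[3,0.1,0,0,0,0],[3,0.1,0,0,0,0]],
])

```text
time_s: 14.95
tcp_pos: [0.6091, -0.0903, 0.0058]
tool_rot: [-0.08, 3.14, -0.0]
contact_force: [-1.0, 0.1, 1.5]
grip_width: 0.0155
```

Emit:
carry_out([
  [[1,0,0,0,0,0],[2,0.1,0,0,0,0],[3,0.1,0,0,0,0],[3,0.1,0,0,0,0]],
])

```text
time_s: 15.28
tcp_pos: [0.6091, -0.0903, 0.0055]
tool_rot: [0.08, -3.135, 0.0]
contact_force: [-10.1, 0.4, 8.5]
grip_width: 0.0153
```

The tool stopped at rack x=-51 mm with -10 N, which is where the home position should be. I'll back off, rise and check.

Emit:
carry_out([
  [[-10,0,0,0,0,0],[-35,-2,0,0,0,0],[-60,-3,30,0,0,0],[-80,20,70,0,0,0],[-110,50,100,0,0,0],[-130,90,120,0,0,0],[-140,130,140,0,0,0],[-150,170,150,0,0,0],[-150,200,150,0,0,0],[-150,200,150,0,0,0]],
])

```text
time_s: 16.12
tcp_pos: [0.4619, 0.116, 0.1579]
tool_rot: [-0.089, 3.136, 0.006]
contact_force: [-0.0, 0.2, -0.7]
grip_width: 0.0152
```

Emit:
carry_out([
  [[0,40,0,0,0,0],[0,80,0,0,0,0],[0,120,0,0,0,0],[-20,160,0,0,0,0],[-40,200,0,0,0,0],[-40,200,0,0,0,0]],
])

```text
time_s: 16.62
tcp_pos: [0.4181, 0.3182, 0.1562]
tool_rot: [0.095, -3.14, -0.009]
contact_force: [-0.4, 0.5, 0.8]
grip_width: 0.015
```

Run:
```python
from h import *
f=grab_frame("side"); g=grab_frame("top"); cv2.imwrite("pics/sf.png",f[:,:,::-1])
R=(.6577,-.0561,.0511)
o=g[:,:,::-1].copy(); cv2.imwrite("pics/tf.png",o); o=cv2.resize(o[130:280,225:430],None,fx=3.9,fy=3.9)
c=w(R,[(.002,-.031,0)])[0]; q=proj("top",w((c[0],c[1],R[2]),B))[[1,3,7,5]]; cv2.polylines(o,[np.int32((q+.5-[225,130])*3.9)],True,(255,0,0)); cv2.imwrite("pics/tfc.png",o)
s=ctrl.sense();print({k:s[k] for k in('time_s','tcp_pos','contact_force')})
a=cv2.imread("pics/top0.png").astype(int);d=np.abs(a-g[:,:,::-1]).max(2)>60
print([(s[:4]) for s in cv2.connectedComponentsWithStats(d.astype(np.uint8))[2][1:] if s[4]>25])
```

```text
{'time_s': 16.7167, 'tcp_pos': array([0.42058544, 0.31307983, 0.15597142]), 'contact_force': array([ 1.73930449, -0.8664733 , -0.20511674])}
[array([328, 158,  21,   9], dtype=int32), array([333, 176,  23,  20], dtype=int32), array([333, 194,  22,   6], dtype=int32), array([319, 227,  23,  41], dtype=int32), array([  0, 235,  18,  11], dtype=int32), array([ 19, 239,  18,   8], dtype=int32), array([  0, 248,  59,  41], dtype=int32), array([  0, 269, 235, 211], dtype=int32), array([ 88, 462,  19,   5], dtype=int32), array([  0, 469,  30,  11], dtype=int32)]
```

View pics/tfc.png

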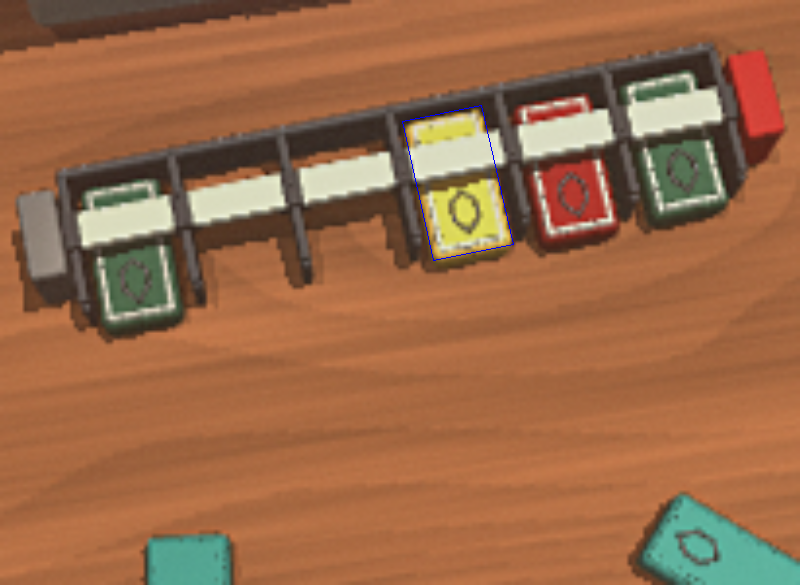

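View pics/sf.png

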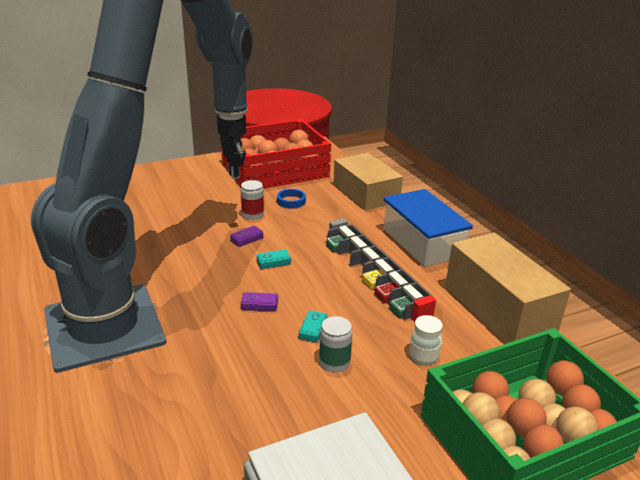

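The tin matches the blue home outline at crop px (403-512,107-260). The other objects are in their original places and the gripper touches nothing.

```bash
python3 -c "
from plant import ctrl
print(ctrl.job_done())"
```

```text
the job is handed in; nothing more can be done
None
```

The yellow tin is home in the third gap from the red end, and I've handed the job in; the interface reports no verdict.

- **Rail slide:** The red end is on the right. With the fingers closed, I slid the fingertip from tag6 over a head, onto tag5, over the next head and onto tag4, then lifted off. The fingertip height read 48.2 mm on the strips and 49.4 mm on the heads.
- **Pushing the tin:** I pushed it sideways onto the gap's line, then lengthwise from behind. It stopped against the back stop with about 10 N, with the tool where the home position should put it (rack x = -51 mm).
- **Last checks:** In the top view the tin matches the home outline. The only changes from the first picture are the tin and the arm with its shadow, so nothing else visibly moved. The arm stands clear, about 16 cm up, and the clock was at 16.7 s of the 69 s allowed.
- **What disagreed:** The two cameras placed the rack about 3 mm apart in y. One automatic fit of the tin failed because the gripper hid part of it, so I checked its alignment there by an overlay instead.

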